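# Make room in the roasting tray

## Robot

A 6-joint arm with a two-finger parallel gripper is mounted at the origin on the work surface. World frame = base frame: x ahead of the robot, y to its left, z up, the work surface at z = 0. Lengths are in m, angles in rad, forces in N, time in s.
With the tool pointing down it reaches from about 0.35 to 0.975 m from the base axis. Payload 4.9 kg.
Tool frame: the origin (TCP) lies between the finger pads; the fingertips stand 22 mm ahead of it and the grasp point (between the pads) lies 3 mm ahead of it; z points along the fingers, y is the line along which they close (so a half turn about z gives the same grasp; the last joint's range is limited). The gripper opens to 85 mm and grips with 20 to 120 N. Pads are 22 mm wide; open, the fingers measure 114 mm over their backs; the gripper's body (76 mm by 85 mm) begins 54 mm behind the grasp point. The pads swing forward as they close: fully open they stand 13 mm farther back than shut.
Start: joints at [-1.436, 0.053, 1.613, -0, 1.476, -0.119], TCP at [0.157, -0.605, 0.253] pointing down, gripper open.
Joint ranges: [-3.01, 3.01], [-1.01, 2.22], [0.06, 2.58], [-1.02, 4.17], [0.09, 2.62], [-3.14, 3.14]. Speed limits (rad/s): [2.57, 2.57, 3.14, 3.14, 3.14, 3.14].

## Interface

Orientations are given as a unit quaternion [w, x, y, z].
In Python, from plant import state, grab_frame, get_calibration, job_done, recognise, regions_of gives the robot as it stands.
- The arm moves only by the tool apply_moves, never from a script. Its argument "targets" is a list of rows, each an object with "translation": the shift along the tool's x, y, z normalised to -1 to 1, where 1 is 100 mm, a list of three; "twist": the turn about the tool's z normalised to -1 to 1, where 1 is 0.1 rad; "hand": the opening, from 0 (shut) to 1 (fully open). A call has 1 to 8 rows; each row shifts and turns the commanded pose from where the row before left it, along the tool's axes as they then stand; what a row does not reach is not made up. A row lasts 1/10 s, in which the tool goes at most 50 mm and 8.59 degrees, less where a joint would pass 70% of its speed; a pose out of reach is approached as far as the arm can. A call with a number of a shift or a turn outside -1 to 1 is refused whole. A call with a gripper value outside its range is refused whole. The fingers move at their own pace and stop on an object; the grip force is fixed at half the most. Time passes only in rows, so rows that do not move let the fingers close. It gives the time, the measured TCP pose, the force, the opening and the grip force at its end, in the units of the state.
- state(): the state, without advancing time (a new reading comes with each control period).
- grab_frame(name): name is "side" or "top"; returns the picture (420x560x3 uint8, red, green, blue); there is no depth.
- get_calibration(name): a dict with "camera_matrix" (3x3 intrinsics, pixels), "D" ([k1, k2, p1, p2, k3] as OpenCV has them; the pictures are not rectified), "pose" (4x4, takes a point from camera to world coordinates). Camera axes: x right, y up, looking along -z (the intrinsics and any distortion apply to the point x, -y, -z); pixel columns grow to the right and rows downward; lengths in m; the calibration is good to about 2 mm. A picture is of the moment at which its call begins. get_calibration takes no time and is no camera call.
- job_done(): hands the job in; it is judged then, once.
Trained networks look in the newest picture that a camera, given by its name, has taken for a name from the list of things; names that differ only in an ending like _2 or _b are one class to them, and where a whole thing is asked for, a point or a joint stands for the part that bears it (a point fixed in the world has none). Each returns a list of dicts, best first, with "score" (0 to 1); they miss things now and then, are a little off and sometimes report something else, mostly with a low value. They report only what shows in the picture. A call takes as long as a camera call. They do not tell look-alikes from the thing itself.
- recognise(camera, query): "point" ([x, y, z] in m, in world coordinates, good to about 4 mm: the middle of the surface that is visible of it).
- regions_of(camera, query): "pixels" (420x560 bool, what is visible of it).
The state is a dict: "time": time; "joint_pos": joint angles; "joint_vel": joint speeds; "joint_efforts": joint torques, N m; "tool_pos": TCP position; "tool_rot": TCP orientation; "contact_force": force on the tool from outside, world axes, zero at the start; "ft_torque": the same for the moment, N m; "gripper_width": opening from 0.0 (shut) to 1.0 (fully open); "grasp_force": force on a finger pad.
Only numpy, scipy, OpenCV 4.12 (cv2) and the standard library are available. Lean on these libraries where they do the work, as an engineer would, in place of code of your own. Each camera call takes 0.05 s, during which the arm holds its last target. There are 200 camera calls.

## Task

Get the roasting tray ready for filling: hook a fingertip behind the far lip of the white loaf dish and draw it gently towards you, flat on the tray, until it comes up firmly and squarely against the tray's cross bar. Then pick up the small loaf tin from the counter and set it down flat in the tray, in the space you have made behind the dish. Leave everything else where it is.

Things in the scene. Friction and masses are not known exactly. Their poses are not given: they have to be found in the camera images.
- tray: Dark steel roasting tray, fixed: 278 mm (its x) by 376 mm (its y) over the rim, 42 mm high, floor 2 mm thick, rim 8 mm wide, walls nearly upright. Origin: underside, centre; -x is the near side (to the robot), z up. A steel cross bar as high as the rim is clipped across it along y, its far face anywhere from 98 to 126 mm on the -x side of the origin; that place is not measured. Wire handles on the y ends, 67 mm high.
- dish: White stoneware loaf dish, empty, 0.6 to 0.9 kg, askew in the tray: 120 mm (its x) by 206 mm (its y) over the lip, 57 mm high, walls 6 mm, leaning in to a foot of 94 by 180 mm. Origin: underside, centre; +x is its far side, z up. It slides with 2 to 7 N; square against the bar it stops dead. A pull of 10 to 12 N brings it firmly home (under 8 N leaves it loose); over 16 N from the fingers can chip the glaze.
- far_lip (a point): Middle of the top outer edge of the dish's far lip (in the dish's frame 60 mm along +x, 57 mm up). The lip, 8 mm thick, stands out 6 mm from the wall all round. At the start 40 to 60 mm are free between it and the tray's far rim. Home, the dish's near wall, some 52 mm from its middle there, touches the top of the cross bar and the near lip hangs over the bar.
- tin: Small empty steel loaf tin on the counter left or right of the tray: 102 mm (its x) by 62 mm (its y) over the rim, 40 mm high, 0.11 kg; the rim is a flat band 7 mm high, the walls below lean in to a foot of 92 by 52 mm. Origin: underside, centre; z up. Grip it across its 62 mm width. Behind the dish, once home, 114 to 142 mm are clear along the tray's x: the tin fits lengthwise (its x along the tray's x).
- thermometer: Oven thermometer with a round dial, 52 mm wide, 64 mm high, standing in the tray's far left (+x, +y) corner; origin under its foot. To be left alone.
- mould: Small round aluminium pudding mould, 58 mm across, 52 mm high, standing in the tray's far right (+x, -y) corner; origin under its centre. To be left alone.
- tart: Round steel tart tin, 74 mm across, 30 mm high, on the counter on the other side of the tray from the small loaf tin; origin under its centre. To be left alone.
- cup: White mug, 76 mm across, 85 mm high, on the counter; origin under its centre. To be left alone.
- jar: Glass jar with a steel cap, 64 mm across, 100 mm high, on the counter; origin under its centre. To be left alone.
- brush: Pastry brush with a wooden handle, 200 mm long, lying on the counter; origin at its underside, near the middle. To be left alone.
Mind the look-alikes: they are no part of the job. What is shaped like the dish but turquoise is not meant.

How it is judged:
On the way, in this order (a step that is already met when the one before it is completed fails the run):
1. a fingertip is hooked behind the far lip of the dish and pulls on it (x of the grasp point in the frame of dish above 0.055 m and z of the grasp point in the frame of dish below 0.085 m and contact force between the fingers and dish above 0.5 N), for 0.1 s.
2. the dish, pulled from behind its far lip, is firmly home and square against the cross bar and moves no further (x of dish in the frame of tray between -0.078 and -0.044 m and angle between the x axis of dish and the x axis of tray, either way round below 0.04 rad and angle between dish's own z axis and vertical below 0.06 rad and x of the grasp point in the frame of dish above 0.055 m and contact force between the fingers and dish above 8 N and linear speed of dish below 0.005 m/s), for 0.15 s.
At the end, for the whole second after the job is handed in: The dish stands flat where it was drawn home (44 to 78 mm to the near side of the tray's middle), square to the tray within 0.025 rad; the small tin stands flat on the tray's floor behind it, 30 to 110 mm beyond the tray's middle and within 100 mm of its centre line; both released and at rest (x of dish in the frame of tray between -0.078 and -0.044 m and angle between the x axis of dish and the x axis of tray, either way round below 0.025 rad and angle between dish's own z axis and vertical below 0.03 rad and z of each of dish, tin in the frame of tray below 0.006 m and x of tin in the frame of tray between 0.03 and 0.11 m and y of tin in the frame of tray between -0.1 and 0.1 m and angle between tin's own z axis and vertical below 0.05 rad and linear speed of each of tin, dish below 0.02 m/s); the robot touches nothing.
It fails at once if the dish is pulled, pushed or pressed by the fingers with more than 16 N (contact force between the fingers and dish above 16 N).
It fails at once if the dish is tipped or lifted off the tray (angle between dish's own z axis and vertical above 0.12 rad or z of dish in the frame of tray above 0.015 m).
It fails at once if the small tin is dropped instead of set down (distance of tin from where it was at the start of the episode above 0.06 m and height (world z) of tin above 0.016 m and contact force between the fingers and tin below 0.02 N).
It fails at once if something else is disturbed (moved more than 15 mm) (distance of any of thermometer, mould, tart, cup, jar, brush from where it was at the start of the episode above 0.015 m).
It also fails if it takes over 72 s, if anything falls off the work surface, if the arm or the gripper's body presses on something with over 40 N, if the wrist force passes 120 N, or if a joint passes its speed limit or range.

## Working session

There is one attempt and no reset: what is moved stays moved. The work goes in short steps, Python scripts to look and compute and a tool call to move; the robot and the scene stay as the last step left them, time stands still between calls to the robot, and variables do not carry over. Pictures are saved under pics/ and viewed, at most 10 in all, crops included, and the job is handed in when it is done.

Besides the shell and the picture viewer there is one more tool, called after "Call:" as a command line: name --argument value ..., lists and objects as JSON in quotes. apply_moves: Moves the arm, as the interface text tells. Its arguments: {"type":"object","properties":{"targets":{"type":"array"}},"required":["targets"]}

```bash
mkdir -p pics; ls
cat > h.py <<'E'
import numpy as np, cv2
from plant import *
def ray(cam,px):
    c=get_calibration(cam);K=np.array(c["camera_matrix"]);D=np.array(c["D"]);P=np.array(c["pose"])
    u=cv2.undistortPoints(np.array(px,float).reshape(-1,1,2),K,D).reshape(-1,2)
    d=np.c_[u[:,0],-u[:,1],-np.ones(len(u))]@P[:3,:3].T
    return P[:3,3],d
def at_z(cam,px,z):
    o,d=ray(cam,px); return o+d*((z-o[2])/d[:,2])[:,None]
def proj(cam,X):
    c=get_calibration(cam);K=np.array(c["camera_matrix"]);D=np.array(c["D"]);P=np.array(c["pose"])
    q=(np.array(X,float).reshape(-1,3)-P[:3,3])@P[:3,:3]; q=q*[1,-1,-1]
    return cv2.projectPoints(q,np.zeros(3),np.zeros(3),K,D)[0].reshape(-1,2)
E
python3 - <<'E'
from h import *
a={}
for n in("top","side"):
    a[n]=grab_frame(n); cv2.imwrite(f"pics/{n}0.png",a[n][:,:,::-1])
    print(n,np.round(get_calibration(n)["pose"],3).tolist(),get_calibration(n)["D"])
for q in["tray","dish","far_lip","tin","thermometer","mould","tart","cup","jar","brush"]:
    print(q,[(np.round(r["point"],3).tolist(),round(r["score"],2)) for r in recognise("top",q)][:4])
s=state();print({k:np.round(v,3).tolist() for k,v in s.items()})
E
```

```text
pics
top [[-0.005, 0.976, -0.216, 0.215], [-1.0, -0.005, 0.003, -0.043], [0.001, 0.216, 0.976, 1.146], [0.0, 0.0, 0.0, 1.0]] [-0.00874528  0.          0.          0.          0.        ]
side [[0.921, 0.271, -0.279, -0.025], [-0.389, 0.616, -0.685, -1.196], [-0.015, 0.74, 0.673, 1.196], [0.0, 0.0, 0.0, 1.0]] [-0.01829201  0.          0.          0.          0.        ]
tray [([0.498, 0.0, 0.007], 0.76)]
dish [([0.217, -0.34, 0.004], 0.97), ([0.182, 0.384, 0.006], 0.61), ([0.559, 0.003, 0.013], 0.59)]
far_lip [([0.213, -0.342, 0.004], 0.64), ([0.184, 0.377, 0.001], 0.62), ([0.558, 0.004, 0.015], 0.57)]
tin [([0.427, 0.384, 0.008], 0.77)]
thermometer [([0.496, -0.002, 0.006], 0.68), ([0.602, 0.158, 0.035], 0.56)]
mould [([0.647, -0.137, 0.031], 0.76)]
tart [([0.437, -0.369, 0.014], 0.56)]
cup [([0.674, -0.351, 0.048], 0.91)]
jar [([0.581, -0.443, 0.088], 0.94), ([0.648, -0.136, 0.029], 0.71)]
brush [([0.636, 0.391, 0.016], 0.8), ([0.44, -0.37, 0.013], 0.62), ([0.429, 0.385, 0.008], 0.22)]
{'time': 0.6, 'joint_pos': [-1.436, 0.053, 1.613, -0.0, 1.476, -0.119], 'joint_vel': [-0.0, 0.0, 0.002, 0.001, -0.001, 0.0], 'joint_efforts': [-0.0, -39.34, -37.023, -0.0, 0.001, 0.0], 'tool_pos': [0.157, -0.605, 0.253], 'tool_rot': [0.0, 0.992, 0.127, -0.0], 'contact_force': [0.355, 0.326, 0.452], 'ft_torque': [-0.017, -0.01, -0.071], 'grasp_force': 0.0, 'gripper_width': 1.001}
```

View pics/top0.png

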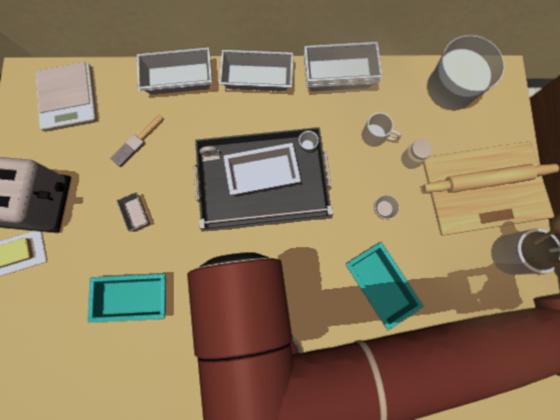

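View pics/side0.png

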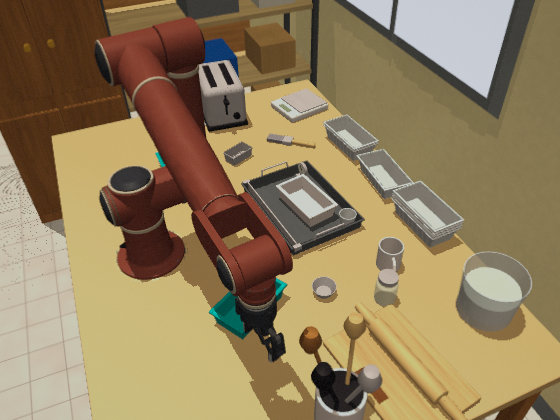

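The top view shows these candidates:
- **Dish:** the white dish in the tray (262,169) fits. The turquoise look-alikes at (128,297) and (384,285) are not in the tray.
- **Tin:** the small loaf tin is at (134,212). The grey bread tins along the back are larger and not meant.
- **Others:** brush (137,141), thermometer (209,153), mould (308,141), tart (386,207). The cross bar is near row 215.

Next I'll make one enlarged crop and fit outlines.

Run:
```python
from h import *
im=grab_frame("top")
c=cv2.resize(im[115:240,105:345],None,fx=3.3,fy=3.3,interpolation=cv2.INTER_CUBIC)
cv2.imwrite("pics/crop1.png",c[:,:,::-1])
def rect(q,near,z,pick=None):
    for r in regions_of("top",q):
        m=r["pixels"]; ys,xs=np.nonzero(m)
        if len(xs)<20 or np.hypot(xs.mean()-near[0],ys.mean()-near[1])>15: continue
        cnt=np.concatenate(cv2.findContours(m.astype(np.uint8),0,cv2.CHAIN_APPROX_NONE)[0]).reshape(-1,2)
        p=at_z("top",cnt,z)[:,:2]
        rr=cv2.minAreaRect((p*1000).astype(np.float32))
        print(q,round(r["score"],2),len(xs),"rect",np.round(rr[0],1),np.round(rr[1],1),round(rr[2],1)," px box",xs.min(),xs.max(),ys.min(),ys.max())
rect("dish",(262,169),.059)
rect("tray",(264,178),.042)
rect("tin",(134,212),.040)
rect("thermometer",(209,153),.05)
rect("mould",(308,141),.054)
rect("brush",(137,141),.01)
```

```text
tray 0.82 8510 rect [523.2   1.5] [283.4 394.5] 5.8  px box 194 330 127 231
tin 0.57 778 rect [423.4 371.1] [105.2  63.6] 24.2  px box 117 148 193 230
thermometer 0.61 218 rect [594.  156.9] [40.5 52.9] 1.6  px box 200 218 147 160
mould 0.88 321 rect [ 631.3 -134.6] [59.2 59.4] 89.7  px box 298 318 131 150
brush 0.59 709 rect [655.3 384.2] [ 46.5 202.3] 49.0  px box 110 162 115 166
```

View pics/crop1.png

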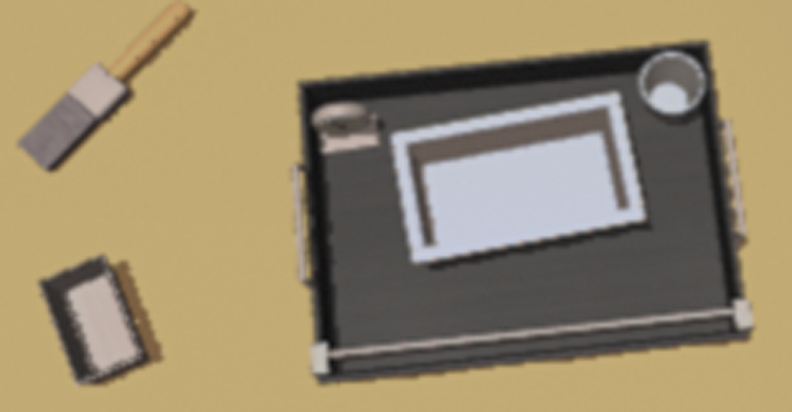

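The crop confirms the white dish in the tray, with crop corners (392,132), (618,93), (646,221), (413,264). It also confirms the thin cross bar from (320,355) to (740,312), and the small tin at (100,320). Next come their poses.

```bash
cat >> h.py <<'E'
def corners(crop): return np.array(crop,float)/3.3+[105-.35,115-.35]
def dishfit(im,box=(215,120,310,225)):
    x0,y0,x1,y1=box
    b=im.astype(int); m=((b.min(2)>130)&(b[:,:,2]>=b[:,:,0]-12)).astype(np.uint8)
    w=np.zeros_like(m); w[y0:y1,x0:x1]=m[y0:y1,x0:x1]
    n,l,st,_=cv2.connectedComponentsWithStats(w); 
    k=1+np.argmax(st[1:,4]); c=np.concatenate(cv2.findContours((l==k).astype(np.uint8),cv2.RETR_EXTERNAL,cv2.CHAIN_APPROX_NONE)[0]).reshape(-1,2)
    return cv2.minAreaRect((at_z("top",c,.059)[:,:2]*1000).astype(np.float32))
E
python3 - <<'E'
from h import *
im=cv2.imread("pics/top0.png")[:,:,::-1]
print(dishfit(im))
d=at_z("top",corners([(392,132),(618,93),(646,221),(413,264)]),.059)[:,:2]
t=at_z("top",corners([(300,82),(708,42),(750,340),(318,380)]),.042)[:,:2]
b=at_z("top",corners([(330,351),(735,310),(330,358),(735,317)]),.042)[:,:2]
for n,p in(("dish",d),("tray",t)):
    print(n,p.round(4).tolist(),"mean",p.mean(0).round(4),"edges",[round(float(np.linalg.norm(p[i]-p[i-1])),4) for i in range(4)])
    for i,j in((0,1),(3,2)):
        v=p[i]-p[j]; print(" yaw of y edge",round(float(np.arctan2(-v[0],v[1])),4))
    for i,j in((0,3),(1,2)):
        v=p[i]-p[j]; print(" yaw of x edge",round(float(np.arctan2(v[1],v[0])),4))
yaw=-0.0; print("bar",b.round(4).tolist())
for k in(0,2):
    v=b[k]-b[k+1]; print(" bar yaw",round(float(np.arctan2(-v[0],v[1])),4))
# white strip of side view dish for a cross-check
for q in("dish","far_lip","tin"):
    print("side",q,[(np.round(r["point"],3).tolist(),round(r["score"],2)) for r in (grab_frame("side") is not None and recognise("side",q))][:5])
E
```

```text
((546.1034545898438, 2.76470947265625), (119.8334732055664, 205.48887634277344), 10.84170150756836)
dish [[0.5868, 0.113], [0.6222, -0.0868], [0.5046, -0.1096], [0.4672, 0.0919]] mean [0.5452 0.0022] edges [0.1215, 0.2029, 0.1199, 0.2049]
 yaw of y edge 0.1755
 yaw of y edge 0.1833
 yaw of x edge 0.1747
 yaw of x edge 0.1915
tray [[0.6406, 0.1999], [0.6774, -0.17], [0.4023, -0.1987], [0.3693, 0.1734]] mean [0.5224 0.0011] edges [0.2725, 0.3717, 0.2766, 0.3736]
 yaw of y edge 0.0992
 yaw of y edge 0.0883
 yaw of x edge 0.0972
 yaw of x edge 0.1038
bar [[0.3945, 0.164], [0.4288, -0.1866], [0.3884, 0.1638], [0.4226, -0.1864]]
 bar yaw 0.0975
 bar yaw 0.0974
side dish [([0.154, -0.339, 0.04], 0.76), ([0.554, 0.01, 0.035], 0.7), ([0.132, 0.425, 0.059], 0.59)]
side far_lip [([0.152, -0.336, 0.039], 0.97), ([0.558, 0.01, 0.031], 0.76)]
side tin [([0.423, 0.374, 0.021], 0.84)]
```

Call:
apply_moves --targets '[{"translation": [0, 0, 0], "twist": 0.785, "hand": 0}, {"translation": [0, 0, 0], "twist": 0.785, "hand": 0}, {"translation": [0.33, -0.35, 0], "twist": 0, "hand": 0}, {"translation": [0.33, -0.35, 0], "twist": 0, "hand": 0}, {"translation": [0.33, -0.35, 0], "twist": 0, "hand": 0}, {"translation": [0.33, -0.35, 0], "twist": 0, "hand": 0}, {"translation": [0.33, -0.35, 0], "twist": 0, "hand": 0}, {"translation": [0.33, -0.35, 0], "twist": 0, "hand": 0}]'

```text
time: 2.05
tool_pos: [0.3345, -0.3752, 0.2535]
tool_rot: [0.0, 0.999, 0.048, 0.0]
contact_force: [0.7, -0.3, 1.0]
gripper_width: -0.003
grasp_force: 0.0
```

Call:
apply_moves --targets '[{"translation": [0.33, -0.35, 0], "twist": 0, "hand": 0}, {"translation": [0.33, -0.35, 0], "twist": 0, "hand": 0}, {"translation": [0.33, -0.35, 0], "twist": 0, "hand": 0}, {"translation": [0.33, -0.35, 0], "twist": 0, "hand": 0}, {"translation": [0.33, -0.35, 0], "twist": 0, "hand": 0}, {"translation": [0.33, -0.35, 0], "twist": 0, "hand": 0}, {"translation": [0.33, -0.35, 0], "twist": 0, "hand": 0}, {"translation": [0, 0, 0], "twist": 0, "hand": 0}]'

```text
time: 2.85
tool_pos: [0.5421, -0.1063, 0.2534]
tool_rot: [-0.001, 0.999, 0.052, 0.001]
contact_force: [0.3, -0.5, 0.2]
gripper_width: -0.002
grasp_force: 0.0
```

```bash
cat >> h.py <<'E'
from scipy.spatial.transform import Rotation as Ro
TR=np.array([.523,.001]); TY=.098
def trayw(x,y): c,s=np.cos(TY),np.sin(TY); return TR+[c*x-s*y,s*x+c*y]
def totray(p): c,s=np.cos(TY),np.sin(TY); d=np.array(p)[:2]-TR; return np.array([c*d[0]+s*d[1],-s*d[0]+c*d[1]])
def go(x,y,z,yaw=None):
    s=state();q=s["tool_rot"];R=Ro.from_quat([q[1],q[2],q[3],q[0]]).as_matrix()
    cur=np.arctan2(R[1,0],R[0,0]); tw=0
    if yaw is not None:
        tw=cur-yaw; tw=(tw+np.pi/2)%np.pi-np.pi/2; R=R@Ro.from_euler("z",tw).as_matrix()
    d=R.T@(np.array([x,y,z])-s["tool_pos"])
    print("t",round(float(s["time"]),2),"pos",np.round(s["tool_pos"],4),"tilt",np.round(R[:,2],3),"yaw",round(float(cur),4),"j6",round(float(s["joint_pos"][5]),2),"| twist units",round(float(tw*10),3),"then shift units",np.round(d*10,3),"F",np.round(s["contact_force"],2))
E
python3 -c "
from h import *
go(*trayw(.108,-.008),.052,TY)"
```

```text
t 2.85 pos [ 0.5421 -0.1063  0.2534] tilt [ 0.001  0.002 -1.   ] yaw 0.1033 j6 1.14 | twist units 0.053 then shift units [ 0.992 -1.004  2.016] F [ 0.35 -0.45  0.16]
```

Call:
apply_moves --targets '[{"translation": [0.33, -0.335, 0], "twist": 0.05, "hand": 0}, {"translation": [0.33, -0.335, 0], "twist": 0, "hand": 0}, {"translation": [0.33, -0.335, 0], "twist": 0, "hand": 0}, {"translation": [0, 0, 0.5], "twist": 0, "hand": 0}, {"translation": [0, 0, 0.5], "twist": 0, "hand": 0}, {"translation": [0, 0, 0.5], "twist": 0, "hand": 0}, {"translation": [0, 0, 0], "twist": 0, "hand": 0}, {"translation": [0, 0, 0], "twist": 0, "hand": 0}]'

```text
time: 3.65
tool_pos: [0.6287, -0.0018, 0.1032]
tool_rot: [-0.0, 0.999, 0.046, -0.001]
contact_force: [0.6, 0.4, 0.6]
gripper_width: -0.001
grasp_force: 0.0
```

```bash
python3 -c "
from h import *
go(*trayw(.108,-.008),.052,TY)
im=grab_frame('side').copy()
p=proj('side',[[*trayw(.108,-.008),.03]])[0].round().astype(int); print(p)
x,y=p; c=cv2.resize(im[y-80:y+60,x-100:x+100],None,fx=4,fy=4,interpolation=cv2.INTER_CUBIC); cv2.imwrite('pics/side1.png',c[:,:,::-1])"
```

```text
t 3.65 pos [ 0.6287 -0.0018  0.1032] tilt [-0.002  0.    -1.   ] yaw 0.0913 j6 1.36 | twist units -0.067 then shift units [ 0.032 -0.051  0.512] F [0.58 0.38 0.64]
[327 194]
```

View pics/side1.png

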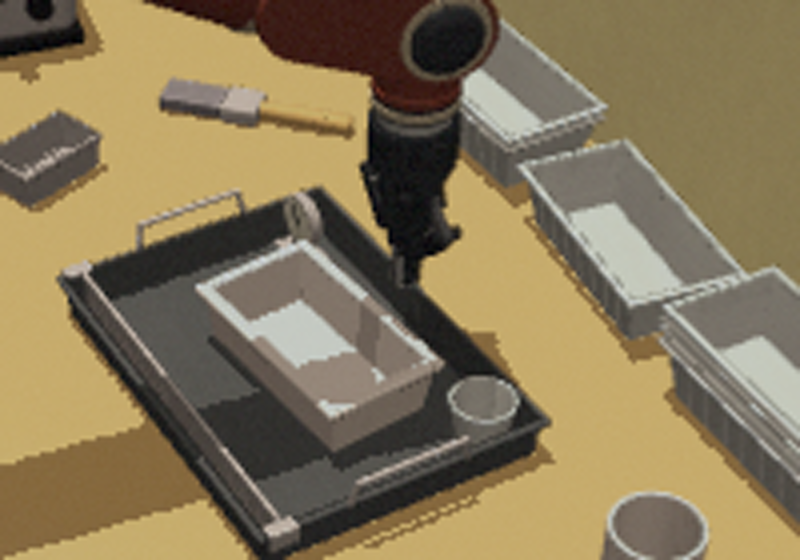

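The crop shows the closed fingertips at (405,280), above the gap between the dish's far lip and the tray's far rim. I can descend here.

Call:
apply_moves --targets '[{"translation": [0.03, -0.05, 0.1], "twist": -0.067, "hand": 0}, {"translation": [0, 0, 0.14], "twist": 0, "hand": 0}, {"translation": [0, 0, 0.14], "twist": 0, "hand": 0}, {"translation": [0, 0, 0.13], "twist": 0, "hand": 0}, {"translation": [0, 0, 0], "twist": 0, "hand": 0}, {"translation": [-0.04, 0, 0], "twist": 0, "hand": 0}, {"translation": [-0.04, 0, 0], "twist": 0, "hand": 0}, {"translation": [0, 0, 0], "twist": 0, "hand": 0}]'

```text
time: 4.5
tool_pos: [0.6236, 0.0031, 0.0529]
tool_rot: [0.0, 0.999, 0.049, 0.0]
contact_force: [0.5, 0.8, 0.8]
gripper_width: 0.001
grasp_force: 0.0
```

```bash
python3 -c "
from h import *
go(*trayw(.0,-.008),.052,TY); print(totray(state()['tool_pos']))"
```

```text
t 4.5 pos [0.6236 0.0031 0.0529] tilt [ 0.001 -0.    -1.   ] yaw 0.0984 j6 1.36 | twist units 0.004 then shift units [-1.003  0.002  0.008] F [0.53 0.84 0.85]
[ 0.10027558 -0.00779522]
```

Call:
apply_moves --targets '[{"translation": [-0.02, 0, 0], "twist": 0, "hand": 0}, {"translation": [-0.02, 0, 0], "twist": 0, "hand": 0}, {"translation": [-0.02, 0, 0], "twist": 0, "hand": 0}, {"translation": [-0.02, 0, 0], "twist": 0, "hand": 0}, {"translation": [-0.02, 0, 0], "twist": 0, "hand": 0}, {"translation": [-0.02, 0, 0], "twist": 0, "hand": 0}, {"translation": [-0.02, 0, 0], "twist": 0, "hand": 0}, {"translation": [-0.02, 0, 0], "twist": 0, "hand": 0}]'

```text
time: 5.3
tool_pos: [0.6084, 0.0014, 0.053]
tool_rot: [0.0, 0.999, 0.049, 0.001]
contact_force: [4.3, 0.1, -0.4]
gripper_width: 0.002
grasp_force: 2.5
```

Call:
apply_moves --targets '[{"translation": [-0.03, 0, 0], "twist": 0, "hand": 0}, {"translation": [-0.03, 0, 0], "twist": 0, "hand": 0}, {"translation": [-0.03, 0, 0], "twist": 0, "hand": 0}, {"translation": [-0.03, 0, 0], "twist": 0, "hand": 0}, {"translation": [-0.03, 0, 0], "twist": 0, "hand": 0}, {"translation": [-0.03, 0, 0], "twist": 0, "hand": 0}, {"translation": [-0.03, 0, 0], "twist": 0, "hand": 0}, {"translation": [-0.03, 0, 0], "twist": 0, "hand": 0}]'

```text
time: 6.1
tool_pos: [0.5845, -0.0009, 0.053]
tool_rot: [0.0, 0.999, 0.049, 0.001]
contact_force: [5.3, -0.5, 1.1]
gripper_width: 0.001
grasp_force: 2.5
```

Call:
apply_moves --targets '[{"translation": [-0.03, 0, 0], "twist": 0, "hand": 0}, {"translation": [-0.03, 0, 0], "twist": 0, "hand": 0}, {"translation": [-0.03, 0, 0], "twist": 0, "hand": 0}, {"translation": [-0.03, 0, 0], "twist": 0, "hand": 0}, {"translation": [-0.03, 0, 0], "twist": 0, "hand": 0}, {"translation": [0, 0, 0], "twist": 0, "hand": 0}]'

```text
time: 6.7
tool_pos: [0.5691, -0.0024, 0.0529]
tool_rot: [0.0, 0.999, 0.049, 0.0]
contact_force: [3.0, -0.7, 3.0]
gripper_width: -0.003
grasp_force: 1.6
```

```bash
python3 -c "
from h import *
go(*trayw(.015,-.008),.052,TY); print(totray(state()['tool_pos']))
im=grab_frame('side').copy(); x,y=300,190
c=cv2.resize(im[y-60:y+80,x-100:x+100],None,fx=4,fy=4,interpolation=cv2.INTER_CUBIC); cv2.imwrite('pics/side2.png',c[:,:,::-1])"
```

```text
t 6.7 pos [ 0.5691 -0.0024  0.0529] tilt [ 0.001 -0.    -1.   ] yaw 0.0985 j6 1.34 | twist units 0.005 then shift units [-0.306  0.001  0.009] F [ 2.95 -0.67  3.02]
[ 0.04556512 -0.00789371]
```

View pics/side2.png

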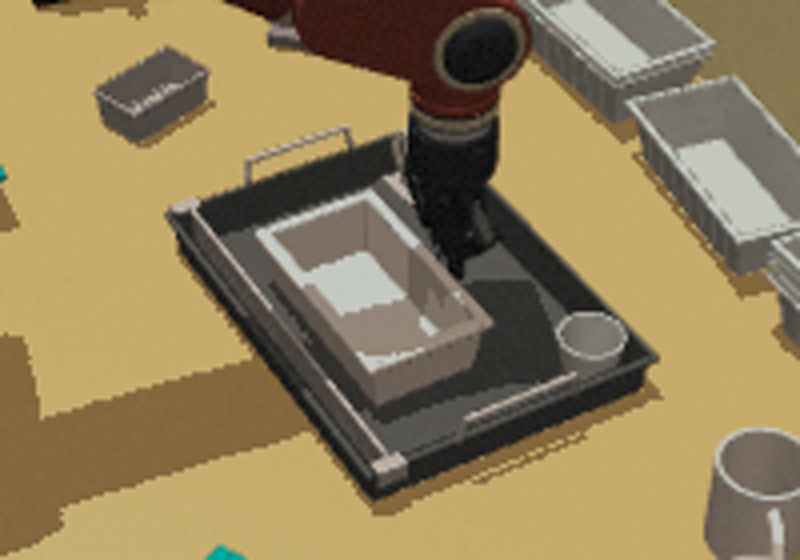

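The picture shows the dish hooked at its far lip (450,265). It sits nearly square to the bar with some gap left, so I continue more slowly.

Call:
apply_moves --targets '[{"translation": [-0.02, 0, 0], "twist": 0, "hand": 0}, {"translation": [-0.02, 0, 0], "twist": 0, "hand": 0}, {"translation": [-0.02, 0, 0], "twist": 0, "hand": 0}, {"translation": [-0.02, 0, 0], "twist": 0, "hand": 0}, {"translation": [-0.02, 0, 0], "twist": 0, "hand": 0}, {"translation": [-0.02, 0, 0], "twist": 0, "hand": 0}, {"translation": [-0.02, 0, 0], "twist": 0, "hand": 0}, {"translation": [-0.02, 0, 0], "twist": 0, "hand": 0}]'

```text
time: 7.55
tool_pos: [0.5538, -0.0039, 0.0529]
tool_rot: [0.0, 0.999, 0.049, 0.001]
contact_force: [5.7, -0.4, 0.8]
gripper_width: 0.002
grasp_force: 2.8
```

Call:
apply_moves --targets '[{"translation": [-0.015, 0, 0], "twist": 0, "hand": 0}, {"translation": [-0.015, 0, 0], "twist": 0, "hand": 0}, {"translation": [-0.015, 0, 0], "twist": 0, "hand": 0}, {"translation": [-0.015, 0, 0], "twist": 0, "hand": 0}]'

```text
time: 7.95
tool_pos: [0.5479, -0.0044, 0.0528]
tool_rot: [-0.0, 0.999, 0.049, 0.001]
contact_force: [5.0, 0.2, 1.2]
gripper_width: -0.002
grasp_force: 2.8
```

Call:
apply_moves --targets '[{"translation": [-0.01, 0, 0], "twist": 0, "hand": 0}, {"translation": [-0.01, 0, 0], "twist": 0, "hand": 0}, {"translation": [-0.01, 0, 0], "twist": 0, "hand": 0}]'

```text
time: 8.25
tool_pos: [0.5449, -0.0047, 0.0528]
tool_rot: [-0.0, 0.999, 0.049, 0.001]
contact_force: [6.0, 0.1, 1.5]
gripper_width: 0.002
grasp_force: 2.8
```

Call:
apply_moves --targets '[{"translation": [-0.008, 0, 0], "twist": 0, "hand": 0}, {"translation": [-0.008, 0, 0], "twist": 0, "hand": 0}, {"translation": [-0.008, 0, 0], "twist": 0, "hand": 0}]'

```text
time: 8.55
tool_pos: [0.5425, -0.005, 0.0528]
tool_rot: [0.0, 0.999, 0.049, 0.001]
contact_force: [5.8, 0.2, 2.1]
gripper_width: -0.005
grasp_force: 2.8
```

Call:
apply_moves --targets '[{"translation": [-0.006, 0, 0], "twist": 0, "hand": 0}, {"translation": [-0.006, 0, 0], "twist": 0, "hand": 0}, {"translation": [-0.006, 0, 0], "twist": 0, "hand": 0}]'

```text
time: 8.85
tool_pos: [0.5407, -0.0051, 0.0528]
tool_rot: [0.0, 0.999, 0.049, 0.001]
contact_force: [5.7, -0.0, 1.9]
gripper_width: 0.002
grasp_force: 2.8
```

Call:
apply_moves --targets '[{"translation": [-0.006, 0, 0], "twist": 0, "hand": 0}, {"translation": [-0.006, 0, 0], "twist": 0, "hand": 0}, {"translation": [-0.006, 0, 0], "twist": 0, "hand": 0}]'

```text
time: 9.15
tool_pos: [0.5393, -0.0051, 0.0529]
tool_rot: [-0.0, 0.999, 0.049, 0.002]
contact_force: [8.2, 1.7, 0.1]
gripper_width: 0.0
grasp_force: 3.9
```

```bash
python3 -c "
from h import *
s=state(); print(totray(s['tool_pos']),s['contact_force'],s['ft_torque'])
im=grab_frame('side').copy(); x,y=270,205
c=cv2.resize(im[y-50:y+50,x-66:x+66],None,fx=6,fy=6,interpolation=cv2.INTER_CUBIC); cv2.imwrite('pics/side3.png',c[:,:,::-1])"
```

```text
[ 0.01560636 -0.00761809] [8.20506483 1.65084847 0.09224691] [ 0.30935804 -1.092434   -0.04086222]
```

View pics/side3.png

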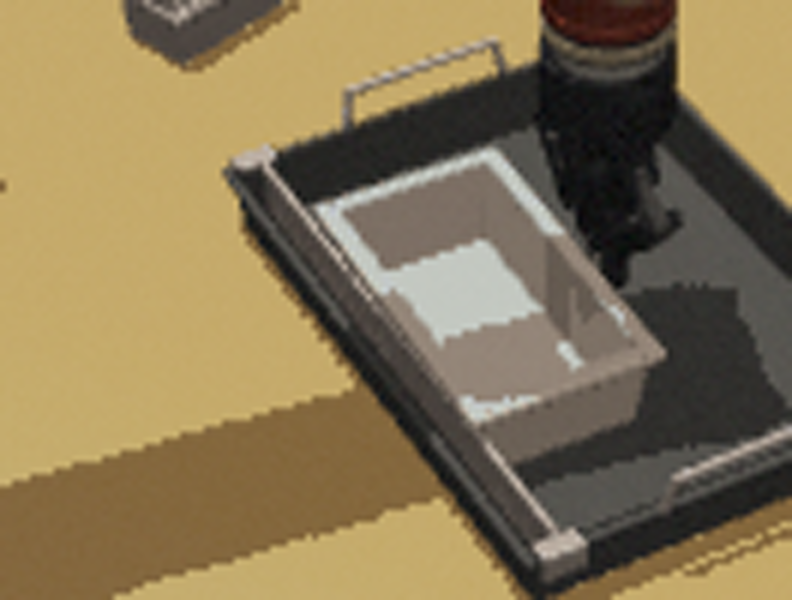

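The crop shows the near lip now overhanging the bar, from about (340,235) to (470,410), and the force is rising. From here I use finer steps.

Call:
apply_moves --targets '[{"translation": [-0.004, 0, 0], "twist": 0, "hand": 0}, {"translation": [0, 0, 0], "twist": 0, "hand": 0}]'

```text
time: 9.4
tool_pos: [0.5391, -0.0048, 0.0529]
tool_rot: [-0.001, 0.999, 0.049, 0.002]
contact_force: [8.2, 2.4, -0.5]
gripper_width: 0.002
grasp_force: 3.9
```

Call:
apply_moves --targets '[{"translation": [-0.004, 0, 0], "twist": 0, "hand": 0}, {"translation": [0, 0, 0], "twist": 0, "hand": 0}]'

```text
time: 9.6
tool_pos: [0.5389, -0.0047, 0.053]
tool_rot: [-0.001, 0.999, 0.049, 0.002]
contact_force: [8.3, 2.8, -0.6]
gripper_width: 0.001
grasp_force: 4.3
```

Call:
apply_moves --targets '[{"translation": [-0.005, 0, 0], "twist": 0, "hand": 0}, {"translation": [-0.005, 0, 0], "twist": 0, "hand": 0}, {"translation": [0, 0, 0], "twist": 0, "hand": 0}]'

```text
time: 9.9
tool_pos: [0.5385, -0.0044, 0.0533]
tool_rot: [-0.001, 0.999, 0.049, 0.003]
contact_force: [10.4, 4.9, -1.3]
gripper_width: 0.003
grasp_force: 5.2
```

Call:
apply_moves --targets '[{"translation": [-0.005, 0, 0], "twist": 0, "hand": 0}, {"translation": [0, 0, 0], "twist": 0, "hand": 0}]'

```text
time: 10.1
tool_pos: [0.5384, -0.0043, 0.0534]
tool_rot: [-0.001, 0.999, 0.049, 0.004]
contact_force: [11.1, 4.9, -1.3]
gripper_width: 0.005
grasp_force: 5.7
```

```bash
python3 -c "
from h import *
s=state(); print(s['time'],totray(s['tool_pos']),s['contact_force'],s['ft_torque'])
im=grab_frame('top'); cv2.imwrite('pics/top2.png',im[:,:,::-1])
im=cv2.imread('pics/side3.png'); 
"
python3 - <<'E'
from h import *
im=grab_frame('side')
for r in regions_of('side','dish')[:4]:
    m=r['pixels'];ys,xs=np.nonzero(m);print(round(r['score'],2),len(xs),xs.min(),xs.max(),ys.min(),ys.max())
# candidate poses: compare predicted lip corners at x=-.056, yaw rel 0 / .03 with image by overlay
c=cv2.resize(im[155:255,204:336],None,fx=6,fy=6,interpolation=cv2.INTER_CUBIC)[:,:,::-1].copy()
for yr,col in((0,(0,0,255)),(.04,(0,255,0))):
    a=TY+yr; ctr=trayw(-.055,-.004)
    P=[[*(ctr+[np.cos(a)*x-np.sin(a)*y,np.sin(a)*x+np.cos(a)*y]),.059] for x,y in((.06,.103),(.06,-.103),(-.06,-.103),(-.06,.103))]
    p=((proj('side',P)-[204,155]+.5)*6).astype(np.int32); cv2.polylines(c,[p],True,col,1)
cv2.imwrite('pics/side4.png',c)
E
```

```text
10.1 [ 0.01478078 -0.0067498 ] [11.10937857  4.90818052 -1.25576002] [ 0.81606196 -1.66360419 -0.0622473 ]
0.77 1613 257 313 180 231
0.71 2878 210 285 267 337
0.63 1312 156 199 145 190
```

View pics/side4.png

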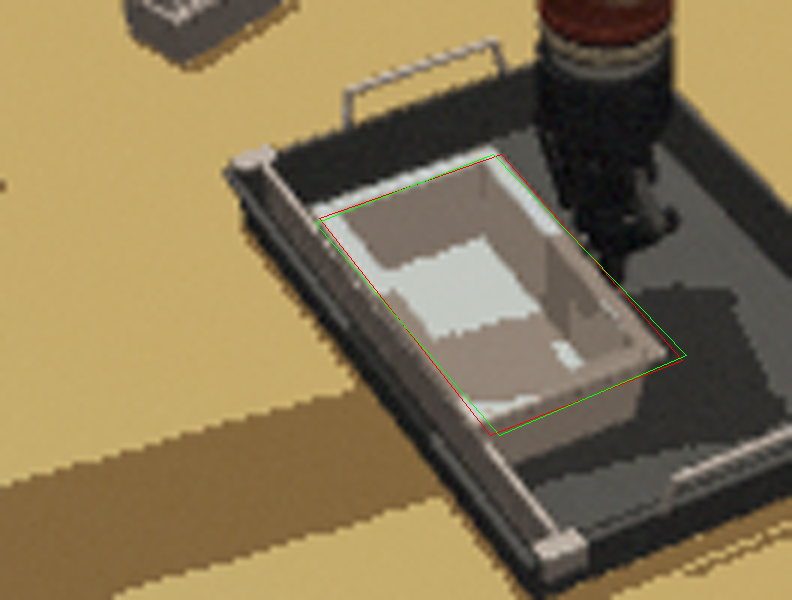

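Run:
```python
from h import *
im=cv2.imread('pics/top2.png')
x0,y0,f=195,125,5.5
c=cv2.resize(im[y0:y0+108,x0:x0+142],None,fx=f,fy=f,interpolation=cv2.INTER_CUBIC)
def poly(ctr,a,hx,hy,z,col):
    P=[[*(ctr+[np.cos(a)*x-np.sin(a)*y,np.sin(a)*x+np.cos(a)*y]),z] for x,y in((hx,hy),(hx,-hy),(-hx,-hy),(-hx,hy))]
    cv2.polylines(c,[((proj('top',P)-[x0,y0]+.5)*f).astype(np.int32)],True,col,1)
poly(TR,TY,.139,.188,.042,(0,255,255))
poly(trayw(-.056,0.0),TY,.06,.103,.059,(0,0,255))
poly(trayw(-.056,0.0),TY-.05,.06,.103,.059,(0,255,0))
cv2.imwrite('pics/top3.png',c)
```

```text
(no output)
```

View pics/top3.png

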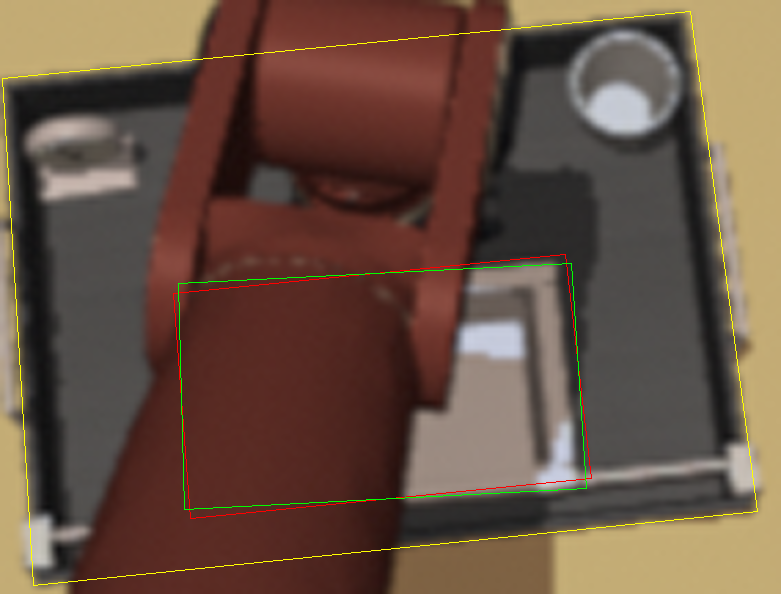

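The overlay shows the dish's right end (555,262)–(580,485) parallel to the red square outline, so it is square to within about 0.02. The near lip lies over the bar. I'll hold briefly, release, back off and check without the arm in the way.

Call:
apply_moves --targets '[{"translation": [0, 0, 0], "twist": 0, "hand": 0}, {"translation": [0, 0, 0], "twist": 0, "hand": 0}, {"translation": [0, 0, 0], "twist": 0, "hand": 0}]'

```text
time: 10.55
tool_pos: [0.5384, -0.0043, 0.0535]
tool_rot: [-0.001, 0.999, 0.049, 0.003]
contact_force: [10.8, 5.5, -0.9]
gripper_width: 0.001
grasp_force: 5.6
```

Call:
apply_moves --targets '[{"translation": [0.03, 0, 0], "twist": 0, "hand": 0}, {"translation": [0.1, 0, 0], "twist": 0, "hand": 0}, {"translation": [0.1, 0, 0], "twist": 0, "hand": 0}, {"translation": [0, 0, -0.3], "twist": 0, "hand": 0}, {"translation": [0, 0, -0.5], "twist": 0, "hand": 0}, {"translation": [0, 0, -0.5], "twist": 0, "hand": 0}, {"translation": [0, -0.5, 0], "twist": -0.5, "hand": 0.3}, {"translation": [0, -0.5, 0], "twist": -0.5, "hand": 0.6}]'

```text
time: 11.35
tool_pos: [0.5481, 0.0961, 0.185]
tool_rot: [0.0, 0.995, 0.098, 0.002]
contact_force: [0.4, 1.2, -0.2]
gripper_width: 0.33
grasp_force: 0.0
```

Call:
apply_moves --targets '[{"translation": [0, -0.5, 0], "twist": -0.5, "hand": 1}, {"translation": [0, -0.5, 0], "twist": -0.5, "hand": 1}, {"translation": [0, -0.5, 0], "twist": -0.5, "hand": 1}, {"translation": [0, -0.5, 0], "twist": -0.5, "hand": 1}, {"translation": [0, -0.5, 0], "twist": 0, "hand": 1}, {"translation": [0, 0, 0], "twist": 0, "hand": 1}]'

```text
time: 11.95
tool_pos: [0.4703, 0.3387, 0.1815]
tool_rot: [-0.0, 0.98, 0.201, -0.001]
contact_force: [0.4, -0.3, -1.2]
gripper_width: 0.998
grasp_force: 0.0
```

Run:
```python
from h import *
im=grab_frame('top'); cv2.imwrite('pics/top4.png',im[:,:,::-1])
print(dishfit(im)); s=state()
go(.4234,.371,.15,.40)
for cam,z in(("side",.04),):
    grab_frame(cam)
    for r in regions_of(cam,"tin")[:3]:
        m=r["pixels"];ys,xs=np.nonzero(m);print(cam,round(r["score"],2),len(xs),xs.min(),xs.max(),ys.min(),ys.max())
x0,y0,f=100,125,3.3
a=cv2.resize(im[y0:y0+115,x0:x0+240],None,fx=f,fy=f,interpolation=cv2.INTER_CUBIC)[:,:,::-1]
cv2.imwrite('pics/top5.png',a)
```

```text
((464.0340576171875, 2.8623580932617188), (121.35661315917969, 206.65066528320312), 4.811341762542725)
t 12.0 pos [0.4716 0.3364 0.1815] tilt [-0.002 -0.001 -1.   ] yaw 0.4033 j6 1.66 | twist units 0.033 then shift units [-0.308 -0.506  0.315] F [ 0.38  0.84 -0.46]
side 0.73 434 224 251 142 164
```

View pics/top5.png

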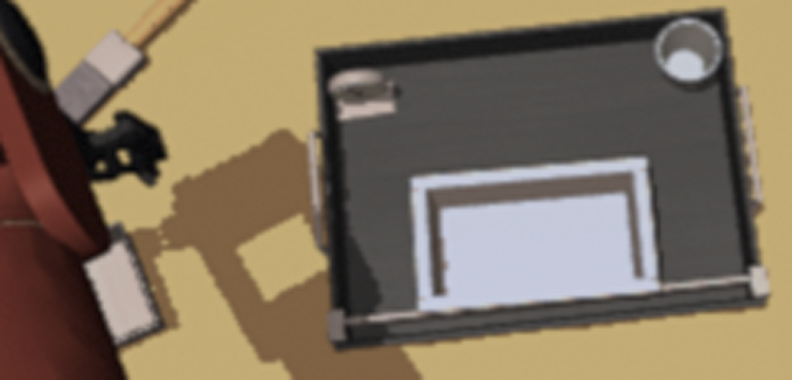

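Run:
```python
from h import *
g=cv2.imread('pics/top4.png',0).astype(float); g0=cv2.imread('pics/top0.png',0).astype(float)
def edge(g,xs,rlo,rhi,z,sgn,tag):   # strongest vertical gradient, subpixel, between two guide rows
    pts=[]
    for i,x in enumerate(xs):
        c=rlo+(rhi-rlo)*i/(len(xs)-1); r=np.arange(int(c)-5,int(c)+6); d=sgn*(g[r+1,x]-g[r,x]); d=np.clip(d,0,None)
        k=d.argmax(); w=slice(max(k-2,0),k+3); pts.append((x,(d[w]*(r[w]+.5)).sum()/d[w].sum()))
    p=at_z("top",pts,z)[:,:2]; k=np.polyfit(p[:,1],p[:,0],1)
    for _ in range(3):
        e=p[:,0]-np.polyval(k,p[:,1]); ok=abs(e)<2*e.std()+1e-6; k=np.polyfit(p[ok,1],p[ok,0],1)
    print(tag,"yaw",round(float(-np.arctan(k[0])),4),"rms mm",round(1000*float(e[ok].std()),2),"x at y=0",round(float(k[1]),4))
f=3.3; X=lambda c:int(100+c/f); Y=lambda r:125+r/f
edge(g,range(X(420),X(638)),Y(178),Y(160),.059,1,"dish far")
edge(g,range(X(430),X(645)),Y(309),Y(290),.059,-1,"dish near")
edge(g,range(X(335),X(710)),Y(50),Y(11),.042,-1,"tray far rim")
edge(g,range(X(400),X(740)),Y(342),Y(300),.042,1,"tray near rim")
edge(g0,range(210,320),115+349/f,115+312/f,.042,1,"bar far face(before)")
```

```text
dish far yaw 0.0845 rms mm 0.27 x at y=0 0.5251
dish near yaw 0.0865 rms mm 0.41 x at y=0 0.4045
tray far rim yaw 0.1028 rms mm 0.28 x at y=0 0.6609
tray near rim yaw 0.1039 rms mm 0.87 x at y=0 0.3823
bar far face(before) yaw 0.1027 rms mm 0.39 x at y=0 0.4122
```

The dish is 0.017 rad off square: its right end touches the bar and the left end is about 3 mm short. A second gentle pull left of centre will square it.

```bash
sed -i 's/^TR=.*/TR=np.array([.5215,.001]); TY=.103/' h.py; python3 -c "
from h import *
go(*trayw(.038,.03),.055,TY)"
```

```text
t 12.1 pos [0.473  0.334  0.1816] tilt [-0.001 -0.001 -1.   ] yaw 0.399 j6 1.66 | twist units 2.96 then shift units [0.522 3.061 1.269] F [ 0.    0.34 -0.27]
```

Call:
apply_moves --targets '[{"translation": [0, 0, 0], "twist": 0.987, "hand": 0.5}, {"translation": [0, 0, 0], "twist": 0.987, "hand": 0}, {"translation": [0, 0, 0], "twist": 0.986, "hand": 0}, {"translation": [0.08, 0.48, 0], "twist": 0, "hand": 0}, {"translation": [0.08, 0.48, 0], "twist": 0, "hand": 0}, {"translation": [0.08, 0.48, 0], "twist": 0, "hand": 0}, {"translation": [0.08, 0.48, 0], "twist": 0, "hand": 0}, {"translation": [0.08, 0.48, 0], "twist": 0, "hand": 0}]'

```text
time: 12.9
tool_pos: [0.5377, 0.0957, 0.1823]
tool_rot: [0.0, 0.999, 0.05, -0.0]
contact_force: [1.7, -0.5, 1.0]
gripper_width: 0.003
grasp_force: 0.0
```

Call:
apply_moves --targets '[{"translation": [0.12, 0.48, 0], "twist": 0, "hand": 0}, {"translation": [0, 0.18, 0], "twist": 0, "hand": 0}, {"translation": [0, 0, 0.3], "twist": 0, "hand": 0}, {"translation": [0, 0, 0.2], "twist": 0, "hand": 0}, {"translation": [0, 0, 0], "twist": 0, "hand": 0}, {"translation": [0, 0, 0], "twist": 0, "hand": 0}]'

```text
time: 13.5
tool_pos: [0.5559, 0.0339, 0.1322]
tool_rot: [0.0, 0.999, 0.05, -0.001]
contact_force: [-0.1, 0.0, 0.9]
gripper_width: 0.001
grasp_force: 0.0
```

```bash
python3 -c "
from h import *
go(*trayw(.034,.03),.055,TY)"
```

```text
t 13.5 pos [0.5559 0.0339 0.1322] tilt [-0.001 -0.    -1.   ] yaw 0.1005 j6 1.4 | twist units -0.025 then shift units [-0.036 -0.008  0.772] F [-0.09  0.01  0.86]
```

Call:
apply_moves --targets '[{"translation": [0, 0, 0.3], "twist": -0.025, "hand": 0}, {"translation": [0, 0, 0.25], "twist": 0, "hand": 0}, {"translation": [0, 0, 0.22], "twist": 0, "hand": 0}, {"translation": [-0.05, 0, 0], "twist": 0, "hand": 0}, {"translation": [-0.05, 0, 0], "twist": 0, "hand": 0}, {"translation": [-0.05, 0, 0], "twist": 0, "hand": 0}, {"translation": [0, 0, 0], "twist": 0, "hand": 0}]'

```text
time: 14.2
tool_pos: [0.5417, 0.0335, 0.0572]
tool_rot: [0.0, 0.999, 0.052, 0.001]
contact_force: [0.0, -0.6, -0.7]
gripper_width: -0.003
grasp_force: 0.0
```

Call:
apply_moves --targets '[{"translation": [-0.01, 0, 0], "twist": 0, "hand": 0}, {"translation": [-0.01, 0, 0], "twist": 0, "hand": 0}, {"translation": [-0.01, 0, 0], "twist": 0, "hand": 0}, {"translation": [-0.01, 0, 0], "twist": 0, "hand": 0}]'

```text
time: 14.6
tool_pos: [0.5372, 0.0332, 0.0554]
tool_rot: [0.0, 0.999, 0.053, 0.0]
contact_force: [-0.6, 0.3, 0.1]
gripper_width: 0.002
grasp_force: 0.0
```

Call:
apply_moves --targets '[{"translation": [-0.007, 0, 0], "twist": 0, "hand": 0}, {"translation": [-0.007, 0, 0], "twist": 0, "hand": 0}]'

```text
time: 14.8
tool_pos: [0.5357, 0.0331, 0.0552]
tool_rot: [-0.0, 0.999, 0.052, -0.0]
contact_force: [0.7, -0.2, 0.4]
gripper_width: 0.002
grasp_force: 0.1
```

Call:
apply_moves --targets '[{"translation": [-0.006, 0, 0], "twist": 0, "hand": 0}, {"translation": [-0.006, 0, 0], "twist": 0, "hand": 0}, {"translation": [-0.006, 0, 0], "twist": 0, "hand": 0}]'

```text
time: 15.1
tool_pos: [0.5349, 0.0333, 0.0557]
tool_rot: [-0.001, 0.999, 0.052, 0.001]
contact_force: [4.6, 2.9, -2.0]
gripper_width: -0.001
grasp_force: 2.5
```

Call:
apply_moves --targets '[{"translation": [-0.005, 0, 0], "twist": 0, "hand": 0}, {"translation": [-0.005, 0, 0], "twist": 0, "hand": 0}]'

```text
time: 15.3
tool_pos: [0.5343, 0.0336, 0.056]
tool_rot: [-0.001, 0.999, 0.052, 0.002]
contact_force: [5.8, 4.9, -1.2]
gripper_width: -0.005
grasp_force: 3.0
```

Call:
apply_moves --targets '[{"translation": [-0.005, -0.006, 0], "twist": 0, "hand": 0}, {"translation": [-0.005, -0.006, 0], "twist": 0, "hand": 0}, {"translation": [0, 0, 0], "twist": 0, "hand": 0}]'

```text
time: 15.6
tool_pos: [0.5334, 0.0343, 0.0561]
tool_rot: [-0.0, 0.999, 0.052, 0.002]
contact_force: [5.4, 2.5, -2.4]
gripper_width: -0.001
grasp_force: 3.0
```

Call:
apply_moves --targets '[{"translation": [-0.005, -0.005, 0], "twist": 0, "hand": 0}, {"translation": [-0.003, -0.003, 0], "twist": 0, "hand": 0}, {"translation": [0, 0, 0], "twist": 0, "hand": 0}]'

```text
time: 15.9
tool_pos: [0.5333, 0.0344, 0.0564]
tool_rot: [0.0, 0.999, 0.052, 0.003]
contact_force: [8.2, 0.3, -2.3]
gripper_width: -0.003
grasp_force: 3.8
```

Call:
apply_moves --targets '[{"translation": [-0.004, 0, 0], "twist": 0, "hand": 0}, {"translation": [-0.003, 0, 0], "twist": 0, "hand": 0}, {"translation": [0, 0, 0], "twist": 0, "hand": 0}]'

```text
time: 16.2
tool_pos: [0.5332, 0.0344, 0.0568]
tool_rot: [0.0, 0.999, 0.052, 0.004]
contact_force: [8.9, 1.7, -1.7]
gripper_width: 0.002
grasp_force: 4.4
```

```bash
python3 -c "
from h import *
go(*trayw(.034,.03),.055,TY); print(state()['ft_torque'])"
```

```text
t 16.2 pos [0.5332 0.0344 0.0568] tilt [ 0.008 -0.    -1.   ] yaw 0.1048 j6 1.39 | twist units 0.018 then shift units [0.189 0.02  0.02 ] F [ 8.94  1.69 -1.72]
[ 0.18482291 -1.29338462  0.03662106]
```

Call:
apply_moves --targets '[{"translation": [-0.004, -0.002, 0], "twist": 0, "hand": 0}, {"translation": [-0.003, 0, 0], "twist": 0, "hand": 0}, {"translation": [0, 0, 0], "twist": 0, "hand": 0}]'

```text
time: 16.5
tool_pos: [0.5332, 0.0344, 0.0573]
tool_rot: [0.0, 0.999, 0.052, 0.005]
contact_force: [10.0, 0.8, -2.2]
gripper_width: -0.001
grasp_force: 4.9
```

Call:
apply_moves --targets '[{"translation": [-0.003, 0, 0], "twist": 0, "hand": 0}, {"translation": [0, 0, 0], "twist": 0, "hand": 0}, {"translation": [0, 0, 0], "twist": 0, "hand": 0}]'

```text
time: 16.8
tool_pos: [0.5332, 0.0344, 0.0575]
tool_rot: [0.0, 0.999, 0.052, 0.005]
contact_force: [10.1, 1.0, -1.3]
gripper_width: -0.002
grasp_force: 5.2
```

Call:
apply_moves --targets '[{"translation": [0.03, 0, 0], "twist": 0, "hand": 0}, {"translation": [0.1, 0, 0], "twist": 0, "hand": 0}, {"translation": [0.1, 0, 0], "twist": 0, "hand": 0}, {"translation": [0, 0, -0.3], "twist": 0, "hand": 0}, {"translation": [0, 0, -0.5], "twist": 0, "hand": 0}, {"translation": [0, 0, -0.5], "twist": 0, "hand": 0}, {"translation": [0, -0.5, 0], "twist": -0.6, "hand": 0.3}, {"translation": [0, -0.5, 0], "twist": -0.6, "hand": 0.6}]'

```text
time: 17.6
tool_pos: [0.5408, 0.1364, 0.1884]
tool_rot: [0.0, 0.994, 0.112, 0.002]
contact_force: [0.7, 0.1, -0.6]
gripper_width: 0.33
grasp_force: 0.0
```

Call:
apply_moves --targets '[{"translation": [0, -0.5, 0], "twist": -0.6, "hand": 1}, {"translation": [0, -0.5, 0], "twist": -0.6, "hand": 1}, {"translation": [0, -0.5, 0], "twist": -0.5, "hand": 1}, {"translation": [0, -0.5, 0], "twist": 0, "hand": 1}, {"translation": [0, 0, 0], "twist": 0, "hand": 1}, {"translation": [0, 0, 0], "twist": 0, "hand": 1}]'

```text
time: 18.2
tool_pos: [0.4769, 0.3268, 0.1849]
tool_rot: [0.0, 0.98, 0.198, -0.001]
contact_force: [0.1, -0.5, -0.5]
gripper_width: 1.002
grasp_force: 0.0
```

Run:
```python
from h import *
im=grab_frame('top'); cv2.imwrite('pics/top6.png',im[:,:,::-1])
r=dishfit(im); print(r,"tray",totray(np.array(r[0])/1000),"rel",np.radians(r[2])-.103)
g=cv2.cvtColor(im,cv2.COLOR_RGB2GRAY).astype(float)
pts=[]
for x in range(231,290):
    r_=np.arange(168,184); d=np.clip(g[r_+1,x]-g[r_,x],0,None); k=d.argmax(); w=slice(max(k-2,0),k+3); pts.append((x,(d[w]*(r_[w]+.5)).sum()/d[w].sum()))
p=at_z("top",pts,.059)[:,:2]; k=np.polyfit(p[:,1],p[:,0],1); print("far edge yaw rel",-np.arctan(k[0])-.103,"x0",k[1],"rms",(p[:,0]-np.polyval(k,p[:,1])).std())
# tin outline from the free first top picture: rim corner fit, and side
t0=cv2.imread('pics/top0.png'); s0=cv2.imread('pics/side0.png')
a=cv2.resize(t0[185:240,105:160],None,fx=7,fy=7,interpolation=cv2.INTER_CUBIC); p=proj('side',[[.423,.371,.02]])[0].astype(int); print(p)
b=cv2.resize(s0[p[1]-27:p[1]+28,p[0]-27:p[0]+28],None,fx=7,fy=7,interpolation=cv2.INTER_CUBIC)
for ctr,ya,col in(((.4234,.3711),.41,(0,0,255)),):
    for cam,img,o in(("top",a,(105,185)),("side",b,(p[0]-27,p[1]-27))):
        P=[[ctr[0]+np.cos(ya)*x-np.sin(ya)*y,ctr[1]+np.sin(ya)*x+np.cos(ya)*y,.04] for x,y in((.051,.031),(.051,-.031),(-.051,-.031),(-.051,.031))]
        cv2.polylines(img,[((proj(cam,P)-o+.5)*7).astype(np.int32)],True,col,1)
cv2.imwrite('pics/tin.png',np.hstack([a,b])); go(.4234,.371,.09,.41)
```

```text
((464.0448303222656, 3.3037643432617188), (119.62091827392578, 206.29759216308594), 5.96176290512085) tray [-0.0569138   0.00819898] rel 0.0010523919176211455
far edge yaw rel -0.0253554903031719 x0 0.5232798192287711 rms 0.005322440375335482
[237 154]
t 18.25 pos [0.4774 0.3258 0.1849] tilt [-0.001 -0.001 -1.   ] yaw 0.3956 j6 1.65 | twist units -0.144 then shift units [-0.315 -0.63   0.949] F [-0.51  0.25  0.05]
```

View pics/tin.png

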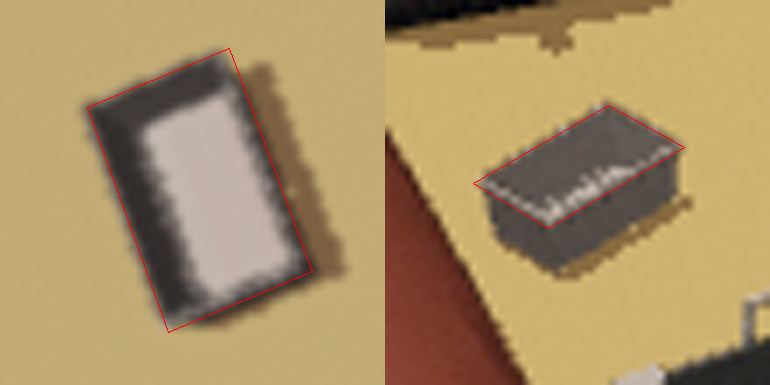

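The overlay outline matches the tin's rim in both views: centre (0.423, 0.371), yaw 0.41. The dish now fits as square, with a relative yaw of about 0.001 rad and x at -57 mm. Next is the grasp.

Call:
apply_moves --targets '[{"translation": [0, 0, 0], "twist": -0.144, "hand": 1}, {"translation": [-0.15, -0.31, 0.2], "twist": 0, "hand": 1}, {"translation": [-0.16, -0.32, 0.2], "twist": 0, "hand": 1}, {"translation": [0, 0, 0.3], "twist": 0, "hand": 1}, {"translation": [0, 0, 0.25], "twist": 0, "hand": 1}, {"translation": [0, 0, 0], "twist": 0, "hand": 1}, {"translation": [0, 0, 0], "twist": 0, "hand": 1}, {"translation": [0, 0, 0], "twist": 0, "hand": 1}]'

```text
time: 19.05
tool_pos: [0.4255, 0.3715, 0.0923]
tool_rot: [-0.001, 0.979, 0.203, 0.001]
contact_force: [-0.5, 0.3, 0.6]
gripper_width: 1.004
grasp_force: 0.0
```

```bash
python3 -c "
from h import *
go(.4234,.3711,.034,.41)"
```

```text
t 19.05 pos [0.4255 0.3715 0.0923] tilt [ 0.003  0.002 -1.   ] yaw 0.408 j6 1.75 | twist units -0.02 then shift units [-0.023 -0.005  0.583] F [-0.46  0.3   0.58]
```

Call:
apply_moves --targets '[{"translation": [-0.015, 0, 0.15], "twist": 0, "hand": 1}, {"translation": [0, 0, 0.2], "twist": 0, "hand": 1}, {"translation": [0, 0, 0.15], "twist": 0, "hand": 1}, {"translation": [0, 0, 0.08], "twist": 0, "hand": 1}, {"translation": [0, 0, 0], "twist": 0, "hand": 1}, {"translation": [0, 0, 0], "twist": 0, "hand": 1}]'

```text
time: 19.65
tool_pos: [0.4227, 0.371, 0.0326]
tool_rot: [-0.0, 0.979, 0.203, 0.0]
contact_force: [-0.1, 0.0, 0.3]
gripper_width: 1.001
grasp_force: 0.0
```

Call:
apply_moves --targets '[{"translation": [0, 0, 0], "twist": 0, "hand": 0.8}, {"translation": [0, 0, 0], "twist": 0, "hand": 0.7}, {"translation": [0, 0, 0], "twist": 0, "hand": 0.5}, {"translation": [0, 0, 0], "twist": 0, "hand": 0.3}, {"translation": [0, 0, 0], "twist": 0, "hand": 0.3}, {"translation": [0, 0, 0], "twist": 0, "hand": 0.3}]'

```text
time: 20.25
tool_pos: [0.4234, 0.3715, 0.0338]
tool_rot: [-0.001, 0.979, 0.203, 0.001]
contact_force: [-1.2, -0.1, 5.8]
gripper_width: 0.709
grasp_force: 65.2
```

Call:
apply_moves --targets '[{"translation": [0, 0, -0.1], "twist": 0, "hand": 0.3}, {"translation": [0, 0, -0.2], "twist": 0, "hand": 0.3}, {"translation": [0, 0, -0.35], "twist": 0, "hand": 0.3}, {"translation": [0, 0, -0.35], "twist": 0, "hand": 0.3}, {"translation": [0, 0, -0.35], "twist": 0, "hand": 0.3}, {"translation": [0, 0, -0.1], "twist": 0, "hand": 0.3}, {"translation": [0, 0, 0], "twist": 0, "hand": 0.3}, {"translation": [0, 0, 0], "twist": 0, "hand": 0.3}]'

```text
time: 21.05
tool_pos: [0.4216, 0.3702, 0.1753]
tool_rot: [0.001, 0.979, 0.203, -0.001]
contact_force: [0.2, -0.3, -1.8]
gripper_width: 0.706
grasp_force: 65.3
```

```bash
python3 -c "
from h import *
go(*trayw(.067,.004),.18,TY); print(state()['grasp_force'],state()['gripper_width'])"
```

```text
t 21.05 pos [0.4216 0.3702 0.1753] tilt [-0.002 -0.002 -1.   ] yaw 0.4094 j6 1.75 | twist units 3.064 then shift units [ 1.284  3.735 -0.045] F [ 0.25 -0.31 -1.82]
65.25915741920471 0.7061689301676204
```

Call:
apply_moves --targets '[{"translation": [0, 0, 0], "twist": 0.766, "hand": 0.3}, {"translation": [0, 0, 0], "twist": 0.766, "hand": 0.3}, {"translation": [0, 0, 0], "twist": 0.766, "hand": 0.3}, {"translation": [0, 0, 0], "twist": 0.766, "hand": 0.3}, {"translation": [0.06, 0.16, 0], "twist": 0, "hand": 0.3}, {"translation": [0.11, 0.31, 0], "twist": 0, "hand": 0.3}, {"translation": [0.11, 0.31, 0], "twist": 0, "hand": 0.3}, {"translation": [0.11, 0.31, 0], "twist": 0, "hand": 0.3}]'

```text
time: 21.85
tool_pos: [0.4712, 0.2648, 0.1738]
tool_rot: [0.001, 0.999, 0.052, -0.003]
contact_force: [0.7, -0.5, -0.9]
gripper_width: 0.712
grasp_force: 65.2
```

Call:
apply_moves --targets '[{"translation": [0.11, 0.31, 0], "twist": 0, "hand": 0.3}, {"translation": [0.11, 0.31, 0], "twist": 0, "hand": 0.3}, {"translation": [0.11, 0.31, 0], "twist": 0, "hand": 0.3}, {"translation": [0.11, 0.31, 0], "twist": 0, "hand": 0.3}, {"translation": [0.11, 0.31, 0], "twist": 0, "hand": 0.3}, {"translation": [0.11, 0.31, 0], "twist": 0, "hand": 0.3}, {"translation": [0.11, 0.31, 0], "twist": 0, "hand": 0.3}, {"translation": [0.09, 0.3, 0], "twist": 0, "hand": 0.3}]'

```text
time: 22.65
tool_pos: [0.5822, 0.0283, 0.1737]
tool_rot: [-0.0, 0.999, 0.051, -0.003]
contact_force: [-0.8, 1.0, -0.1]
gripper_width: 0.711
grasp_force: 65.2
```

Call:
apply_moves --targets '[{"translation": [0, 0.1, 0], "twist": 0, "hand": 0.3}, {"translation": [0, 0, 0], "twist": 0, "hand": 0.3}, {"translation": [0, 0, 0], "twist": 0, "hand": 0.3}]'

```text
time: 22.95
tool_pos: [0.5833, 0.0204, 0.1756]
tool_rot: [-0.001, 0.999, 0.052, -0.002]
contact_force: [-0.6, 0.3, -1.2]
gripper_width: 0.713
grasp_force: 65.3
```

Run:
```python
from h import *
go(*trayw(.067,.004),.1,TY); print(totray(state()['tool_pos']))
for cam in("top","side"):
    im=grab_frame(cam); cv2.imwrite(f'pics/{cam}7.png',im[:,:,::-1])
    print(cam,[(np.round(r["point"],3).tolist(),round(r["score"],2)) for r in recognise(cam,"tin")][:3])
```

```text
t 22.95 pos [0.5833 0.0204 0.1756] tilt [-0.003  0.001 -1.   ] yaw 0.1032 j6 1.37 | twist units 0.002 then shift units [0.038 0.09  0.755] F [-0.56  0.34 -1.17]
[0.06346653 0.01289936]
top [([0.559, -0.113, 0.006], 0.73)]
side [([0.571, 0.008, 0.163], 0.8)]
```

Call:
apply_moves --targets '[{"translation": [0.035, 0.09, 0], "twist": 0, "hand": 0.3}, {"translation": [0, 0, 0.3], "twist": 0, "hand": 0.3}, {"translation": [0, 0, 0.35], "twist": 0, "hand": 0.3}, {"translation": [0, 0, 0.25], "twist": 0, "hand": 0.3}, {"translation": [0, 0, 0], "twist": 0, "hand": 0.3}, {"translation": [0, 0, 0], "twist": 0, "hand": 0.3}, {"translation": [0, 0, 0], "twist": 0, "hand": 0.3}]'

```text
time: 23.85
tool_pos: [0.5905, 0.0108, 0.0897]
tool_rot: [0.0, 0.999, 0.052, 0.002]
contact_force: [1.0, 0.3, -1.4]
gripper_width: 0.703
grasp_force: 65.3
```

Run:
```python
from h import *
go(*trayw(.067,.004),.0358,TY); print(totray(state()['tool_pos']))
im=grab_frame("side"); cv2.imwrite('pics/side8.png',im[:,:,::-1])
print([(np.round(r["point"],3).tolist(),round(r["score"],2)) for r in recognise("side","tin")][:3])
```

```text
t 23.85 pos [0.5905 0.0108 0.0897] tilt [ 0.004 -0.    -1.   ] yaw 0.1031 j6 1.36 | twist units 0.001 then shift units [-0.029 -0.014  0.539] F [ 0.98  0.31 -1.4 ]
[0.06965572 0.00267539]
[([0.575, 0.005, 0.074], 0.68), ([0.58, -0.471, 0.074], 0.49)]
```

Call:
apply_moves --targets '[{"translation": [-0.02, 0, 0.12], "twist": 0, "hand": 0.3}, {"translation": [0, 0, 0.15], "twist": 0, "hand": 0.3}, {"translation": [0, 0, 0.12], "twist": 0, "hand": 0.3}, {"translation": [0, 0, 0.07], "twist": 0, "hand": 0.3}, {"translation": [0, 0, 0.03], "twist": 0, "hand": 0.3}, {"translation": [0, 0, 0.01], "twist": 0, "hand": 0.3}, {"translation": [0, 0, 0], "twist": 0, "hand": 0.3}, {"translation": [0, 0, 0], "twist": 0, "hand": 0.3}]'

```text
time: 24.75
tool_pos: [0.5874, 0.0108, 0.0379]
tool_rot: [0.0, 0.999, 0.052, 0.001]
contact_force: [0.8, -0.4, -1.3]
gripper_width: 0.705
grasp_force: 65.4
```

Call:
apply_moves --targets '[{"translation": [0, 0, 0.01], "twist": 0, "hand": 0.3}, {"translation": [0, 0, 0.01], "twist": 0, "hand": 0.3}, {"translation": [0, 0, 0], "twist": 0, "hand": 0.3}]'

```text
time: 25.05
tool_pos: [0.5872, 0.0108, 0.0358]
tool_rot: [0.0, 0.999, 0.051, 0.0]
contact_force: [-0.3, -1.3, 1.8]
gripper_width: 0.712
grasp_force: 65.6
```

Call:
apply_moves --targets '[{"translation": [0, 0, 0.006], "twist": 0, "hand": 0.3}, {"translation": [0, 0, 0], "twist": 0, "hand": 0.3}]'

```text
time: 25.25
tool_pos: [0.5872, 0.0107, 0.0358]
tool_rot: [0.0, 0.999, 0.051, 0.0]
contact_force: [-3.8, -0.2, 5.6]
gripper_width: 0.714
grasp_force: 65.9
```

Call:
apply_moves --targets '[{"translation": [0, 0, 0], "twist": 0, "hand": 0.75}, {"translation": [0, 0, 0], "twist": 0, "hand": 0.85}, {"translation": [0, 0, 0], "twist": 0, "hand": 1}, {"translation": [0, 0, 0], "twist": 0, "hand": 1}, {"translation": [0, 0, 0], "twist": 0, "hand": 1}, {"translation": [0, 0, -0.1], "twist": 0, "hand": 1}, {"translation": [0, 0, -0.2], "twist": 0, "hand": 1}, {"translation": [0, 0, -0.3], "twist": 0, "hand": 1}]'

```text
time: 26.05
tool_pos: [0.5855, 0.011, 0.094]
tool_rot: [-0.0, 0.999, 0.051, -0.002]
contact_force: [0.1, -0.7, 0.0]
gripper_width: 1.002
grasp_force: 0.0
```

Call:
apply_moves --targets '[{"translation": [0, 0, -0.5], "twist": 0, "hand": 1}, {"translation": [0, 0, -0.5], "twist": 0, "hand": 1}, {"translation": [0, -0.5, 0], "twist": 0, "hand": 1}, {"translation": [0, -0.5, 0], "twist": 0, "hand": 1}, {"translation": [0, -0.5, 0], "twist": 0, "hand": 1}, {"translation": [0, -0.5, 0], "twist": 0, "hand": 1}, {"translation": [0, -0.5, 0], "twist": 0, "hand": 1}, {"translation": [0, -0.5, 0], "twist": 0, "hand": 1}]'

```text
time: 26.85
tool_pos: [0.5556, 0.3113, 0.1958]
tool_rot: [-0.0, 0.999, 0.051, 0.001]
contact_force: [0.9, -0.2, -0.1]
gripper_width: 1.001
grasp_force: 0.0
```

Run:
```python
from h import *
im=grab_frame('top'); cv2.imwrite('pics/top9.png',im[:,:,::-1])
r=dishfit(im); print(r,"tray",totray(np.array(r[0])/1000),"rel",np.radians(r[2])-.103)
for r in regions_of("top","tin")[:3]:
    m=r["pixels"]; c=np.concatenate(cv2.findContours(m.astype(np.uint8),0,cv2.CHAIN_APPROX_NONE)[0]).reshape(-1,2)
    q=cv2.minAreaRect((at_z("top",c,.042)[:,:2]*1000).astype(np.float32)); print(round(r["score"],2),m.sum(),q,totray(np.array(q[0])/1000))
for q in["thermometer","mould","tart","cup","jar","brush"]:
    print(q,[(np.round(r["point"],3).tolist(),round(r["score"],2)) for r in recognise("top",q)][:3])
s=state();print(s["time"],s["tool_pos"],s["contact_force"])
```

```text
((464.02276611328125, 3.4231491088867188), (120.06417083740234, 206.46340942382812), 6.0517730712890625) tray [-0.05692347  0.00832   ] rel 0.0026233656775236647
0.73 717 ((586.13427734375, 11.861343383789062), (108.06905364990234, 63.988311767578125), 7.222291946411133) [0.06540847 0.00415821]
thermometer [([0.602, 0.155, 0.034], 0.5)]
mould [([0.646, -0.137, 0.028], 0.63)]
tart [([0.439, -0.369, 0.013], 0.82)]
cup [([0.671, -0.353, 0.044], 0.56)]
jar [([0.585, -0.444, 0.09], 0.65)]
brush [([0.598, 0.017, 0.008], 0.59)]
27.25 [0.55641021 0.30788608 0.19491378] [-0.04104599  0.72915168 -0.31108951]
```

```bash
python3 -c "
from plant import *
print(job_done())"
```

```text
the job is handed in; nothing more can be done
None
```

The job is handed in, though no verdict came back: by my last camera fit the dish is 57 mm to the near side, square within 0.003 rad and pulled home with about 10 N, and the tin is released 65 mm beyond the tray's middle; nothing else showed as moved except the brush, which the arm hid.

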